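Sort three pump end caps onto their dowel fixtures

ROBOT

A 6-joint arm with a two-finger parallel gripper is mounted at the origin on the work surface. World frame = base frame: x ahead of the robot, y to its left, z up, the work surface at z = 0. Lengths are in m, angles in rad, forces in N, time in s.
With the tool pointing down it reaches from about 0.35 to 0.775 m from the base axis. Payload 7.3 kg.
Tool frame: the origin (TCP) lies midway between the tips of the shut fingers; the grasp point (between the pads) lies 19 mm behind it; x points along the fingers, z is the direction in which the jaws open and shut, and the axes are right-handed (so a half turn about x gives the same grasp; the last joint's range is limited). The gripper opens to 92 mm and grips with 3 to 60 N. Pads are 19 mm wide; open, the fingers measure 130 mm over their backs; the gripper's body (75 mm by 190 mm) begins 47 mm behind the grasp point.
Start: joints at [1.056, 0.342, 1.524, -0, 1.275, -0.146], TCP at [0.189, 0.49, 0.227] pointing down, gripper open.
Joint ranges: [-2.53, 2.53], [-0.77, 2.02], [0.04, 2.7], [-1, 4.14], [0.28, 2.66], [-3.11, 3.11]. Speed limits (rad/s): [2.57, 2.57, 3.14, 3.14, 3.14, 3.14].

INTERFACE

Orientations are given as [roll, pitch, yaw] about the fixed x, y, z axes, in that order (R = Rz(yaw) Ry(pitch) Rx(roll)).
In Python, from cell import observe, cams, robot gives the robot as it stands.
- The arm moves only by the tool jog_arm, never from a script. Its argument "plan" is one flat list of numbers, 7 for each row, row after row: the turn, a rotation vector about the tool's x, y, z in degrees, then the shift along the tool's x, y, z in cm, then the opening, from -1 (shut) to 1 (fully open). In form: [ax, ay, az, x, y, z, jaw, ax, ay, az, x, y, z, jaw, ...]. A call has 1 to 10 rows; each row is the pose to reach, as a shift and turn from the pose commanded when the call began, along the tool's axes at that moment; what a row does not reach only later rows make up. A row lasts 1/10 s, in which the tool goes at most 50 mm and 8.59 degrees, less where a joint would pass 70% of its speed; a pose out of reach is approached as far as the arm can. A call with a gripper value outside its range is refused whole. The fingers move at their own pace and stop on an object; "newtons" is the grip in N (left out, the last holds). Time passes only in rows, so rows that repeat a pose let the fingers close. It gives the time, the measured TCP pose, the force and the opening at its end, in the units of the state.
- observe(): the state, without advancing time (a new reading comes with each control period).
- cams.read_camera(name): name is "side" or "top"; returns a dict with "image" (420x560x3 uint8, red, green, blue), "fov_y" (degrees; the focal length in pixels is half the picture's height over the tangent of half this angle, whatever the lens; pixels are square), "cx", "cy" (the principal point, pixels), "T" (4x4, takes a point from camera to world coordinates). Camera axes: x right, y down, z forward; pixel columns grow to the right and rows downward; lengths in m; the calibration is good to about 2 mm. A picture is of the moment at which its call begins. There is no depth.
- robot.hand_in(): hands the job in, once; it reports no verdict.
The state is a dict: "time": time; "qpos": joint angles; "qvel": joint speeds; "joint_efforts": joint torques, N m; "tool_pos": TCP position; "tool_rot": TCP orientation; "contact_force": force on the tool from outside, world axes, zero at the start; "torque": the same for the moment, N m; "opening": finger opening in m.
Only numpy, scipy, OpenCV 4.12 (cv2) and the standard library are available. Lean on these libraries where they do the work, as an engineer would, in place of code of your own. Each camera call takes 0.05 s, during which the arm holds its last target.

TASK

The three aluminium pump end caps were laid across the wrong fixtures. Park one of them in the middle of the empty rubber pad, let go of it there, and then change the caps round until each lies flat, boss up, on the fixture whose two dowel pins fit its holes, with both pins through the holes. Leave the gauge, the regulator and the brass fitting where they are.

Things in the scene. Friction and masses are not known exactly. Their poses are not given: they have to be found in the camera images.
- cap_short_boss (a point): Shortest of 3 loose aluminium end caps, 0.3 kg: plate 44 (x) by 108 (y) by 14 mm thick, two 14 mm through holes 70 mm apart on y, and a central boss 32 x 32 mm, flats to x and y, rising 44 mm off the plate. Point: in the boss, 38 mm above the underside, 20 mm below the top. Grip the boss here, tips above the plate. z up. Starts flat on a wrong fixture, crosswise between the pins.
- cap_medium_boss (a point): Middle-length of 3 loose aluminium end caps, 0.3 kg: plate 44 (x) by 126 (y) by 14 mm thick, two 14 mm through holes 88 mm apart on y, and a central boss 32 x 32 mm, flats to x and y, rising 44 mm off the plate. Point: in the boss, 38 mm above the underside, 20 mm below the top. Grip the boss here, tips above the plate. z up. Starts flat on a wrong fixture, crosswise between the pins.
- cap_long_boss (a point): Longest of 3 loose aluminium end caps, 0.3 kg: plate 44 (x) by 144 (y) by 14 mm thick, two 14 mm through holes 106 mm apart on y, and a central boss 32 x 32 mm, flats to x and y, rising 44 mm off the plate. Point: in the boss, 38 mm above the underside, 20 mm below the top. Grip the boss here, tips above the plate. z up. Starts flat on a wrong fixture, crosswise between the pins.
- nest_short_seat (a point): Fixed dark steel fixture, closest pins: base 90 (x) by 116 (y) by 15 mm, two upright 8 mm brass dowel pins 70 mm apart on y, 18 mm high, upper 9 mm tapered to 3 mm. Takes the shortest cap. Point: centre of the base's top face, midway between the pins. A seated cap lies on this face, length along y (either way round), boss point 38 mm above this.
- nest_medium_seat (a point): Fixed dark steel fixture, middle pins: base 90 (x) by 134 (y) by 15 mm, two upright 8 mm brass dowel pins 88 mm apart on y, 18 mm high, upper 9 mm tapered to 3 mm. Takes the middle-length cap. Point: centre of the base's top face, midway between the pins. A seated cap lies on this face, length along y (either way round), boss point 38 mm above this.
- nest_long_seat (a point): Fixed dark steel fixture, widest pins: base 90 (x) by 152 (y) by 15 mm, two upright 8 mm brass dowel pins 106 mm apart on y, 18 mm high, upper 9 mm tapered to 3 mm. Takes the longest cap. Point: centre of the base's top face, midway between the pins. A seated cap lies on this face, length along y (either way round), boss point 38 mm above this.
- park_pad_top (a point): Black rubber pad fixed flat on the bench, 120 mm (x) by 160 mm (y), 4 mm thick, empty: the free spot. The point is the centre of its top face. A cap lying on it has its boss point 38 mm above this point.
- gauge_center (a point): Bystander: loose round pressure gauge lying on its back, 60 mm across, 24 mm high, white face up, brass stem 14 mm thick out to 54 mm along its x. The point is its centre, 12 mm up.
- regulator_center (a point): Bystander: loose grey air regulator standing upright, 86 mm tall, about 46 mm square (66 mm over its brass ports along y), black knob on top. The point is on its axis, 43 mm up.
- fitting_center (a point): Bystander: loose brass hexagon pipe fitting standing upright, 38 mm across, 40 mm tall. The point is on its axis, 20 mm up.
Things that resemble listed ones, but are neither listed nor needed, are in the scene too. Leave any brown or red look-alike of the part that bears nest_long_seat alone. Leave any turquoise look-alike of the part that bears nest_short_seat alone.

How it is judged:
On the way:
1. one cap has been set down flat on the rubber pad and released (((horizontal distance between cap_short_boss and park_pad_top below 0.06 m and z of cap_short_boss in the frame of park_pad_top below 0.042 m and angle between cap_short_boss's own z axis and vertical below 0.06 rad and contact force between the fingers and cap_short below 0.1 N) or (horizontal distance between cap_medium_boss and park_pad_top below 0.06 m and z of cap_medium_boss in the frame of park_pad_top below 0.042 m and angle between cap_medium_boss's own z axis and vertical below 0.06 rad and contact force between the fingers and cap_medium below 0.1 N) or (horizontal distance between cap_long_boss and park_pad_top below 0.06 m and z of cap_long_boss in the frame of park_pad_top below 0.042 m and angle between cap_long_boss's own z axis and vertical below 0.06 rad and contact force between the fingers and cap_long below 0.1 N))), for 0.2 s.
At the end, for the whole second after the job is handed in: Each cap is released and at rest, flat (within 0.06 rad) and boss up on the fixture of its own pin spacing, plate down on the base (height within 3 mm), centred between the pins within 6 mm and in line with them within 0.13 rad, either way round (horizontal distance between cap_short_boss and nest_short_seat below 0.006 m and z of cap_short_boss in the frame of nest_short_seat between 0.035 and 0.041 m and angle between each of cap_short_boss, cap_medium_boss, cap_long_boss's own z axis and vertical below 0.06 rad and angle between the y axis of cap_short_boss and the y axis of nest_short_seat, either way round below 0.13 rad and linear speed of each of cap_short, cap_medium, cap_long below 0.01 m/s and contact force between the fingers and cap_short below 0.1 N and horizontal distance between cap_medium_boss and nest_medium_seat below 0.006 m and z of cap_medium_boss in the frame of nest_medium_seat between 0.035 and 0.041 m and angle between the y axis of cap_medium_boss and the y axis of nest_medium_seat, either way round below 0.13 rad and contact force between the fingers and cap_medium below 0.1 N and horizontal distance between cap_long_boss and nest_long_seat below 0.006 m and z of cap_long_boss in the frame of nest_long_seat between 0.035 and 0.041 m and angle between the y axis of cap_long_boss and the y axis of nest_long_seat, either way round below 0.13 rad and contact force between the fingers and cap_long below 0.1 N); the robot touches nothing.
It fails at once if the gauge is shifted by more than 25 mm (distance of gauge_center from where it was at the start of the episode above 0.025 m).
It fails at once if the regulator is shifted by more than 25 mm (distance of regulator_center from where it was at the start of the episode above 0.025 m).
It fails at once if the fitting is shifted by more than 25 mm (distance of fitting_center from where it was at the start of the episode above 0.025 m).
It also fails if it takes over 120 s, if anything falls off the work surface, if the arm or the gripper's body presses on something with over 40 N, if the wrist force passes 120 N, or if a joint passes its speed limit or range.

## Working session

There is one attempt and no reset: what is moved stays moved. The work goes in short steps, Python scripts to look and compute and a tool call to move; the robot and the scene stay as the last step left them, time stands still between calls to the robot, and variables do not carry over. Pictures are saved under pics/ and viewed, and the job is handed in when it is done.

Besides the shell and the picture viewer there is one more tool, called after ">>>" as name(argument=value, ...), one argument or row to a line, values as JSON. jog_arm: Moves the arm, as the interface text tells. Its arguments: {"type":"object","properties":{"plan":{"type":"array"},"newtons":{"type":"number"}},"required":["plan"]}

```bash
ls -la; mkdir -p pics; python3 - <<'E'
from cell import observe,cams,robot
import cv2,numpy as np
s=observe()
for k,v in s.items(): print(k,np.round(v,4).tolist())
for n in ['side','top']:
    c=cams.read_camera(n)
    print(n,c['fov_y'],c['cx'],c['cy'],np.round(c['T'],4).tolist(),[k for k in c])
    cv2.imwrite(f'pics/{n}0.png',c['image'][:,:,::-1])
E
```

```text
total 12
drwxr-xr-x  3 agent agent 4096 Dec  7 16:02 .
drwxr-xr-x 23 root  root  4096 Dec  7 16:02 ..
drwxr-xr-x  2 agent agent 4096 Dec  7 16:02 pics
time 0.0
qpos [1.056, 0.3427, 1.525, -0.0, 1.2754, -0.146]
qvel [-0.0009, 0.0003, 0.0013, -0.0014, -0.0002, 0.0014]
joint_efforts [-0.0018, -43.1232, -24.4212, 0.0717, 0.056, -0.0001]
tool_pos [0.189, 0.4894, 0.226]
tool_rot [3.0014, 1.5693, -2.0797]
contact_force [-0.0539, 0.2033, 0.3682]
torque [-0.0033, -0.0721, -0.0047]
opening 0.0919
side 56.47921742657471 284.9592814276637 208.4307027426565 [[0.6804, -0.4493, 0.5789, 0.0632], [-0.7326, -0.4367, 0.5221, -0.4241], [0.0182, -0.7794, -0.6263, 0.6041], [0.0, 0.0, 0.0, 1.0]] ['image', 'fov_y', 'cx', 'cy', 'T']
top 54.44161065970321 283.0009547839757 205.58705044783986 [[0.0038, -0.9877, 0.1564, 0.3637], [-0.9997, -0.0076, -0.024, 0.0173], [0.0249, -0.1563, -0.9874, 1.0925], [0.0, 0.0, 0.0, 1.0]] ['image', 'fov_y', 'cx', 'cy', 'T']
```

View pics/top0.png

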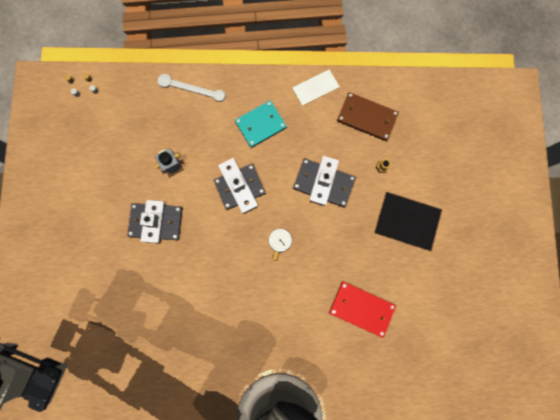

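View pics/side0.png

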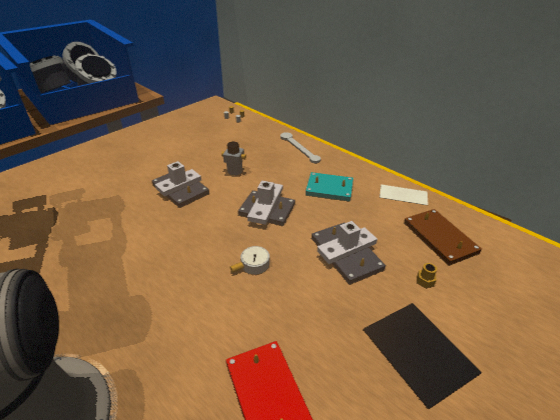

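```bash
python3 - <<'E'
import cv2
t=cv2.imread('pics/top0.png'); s=cv2.imread('pics/side0.png')
cv2.imwrite('pics/t_a.png',cv2.resize(t[140:260,110:270],None,fx=5,fy=5,interpolation=cv2.INTER_CUBIC))
cv2.imwrite('pics/t_b.png',cv2.resize(t[140:260,285:445],None,fx=5,fy=5,interpolation=cv2.INTER_CUBIC))
cv2.imwrite('pics/s_a.png',cv2.resize(s[135:285,145:345],None,fx=4,fy=4,interpolation=cv2.INTER_CUBIC))
cv2.imwrite('pics/s_b.png',cv2.resize(s[210:405,300:500],None,fx=3,fy=3,interpolation=cv2.INTER_CUBIC))
E
```

```text
(no output)
```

View pics/t_a.png

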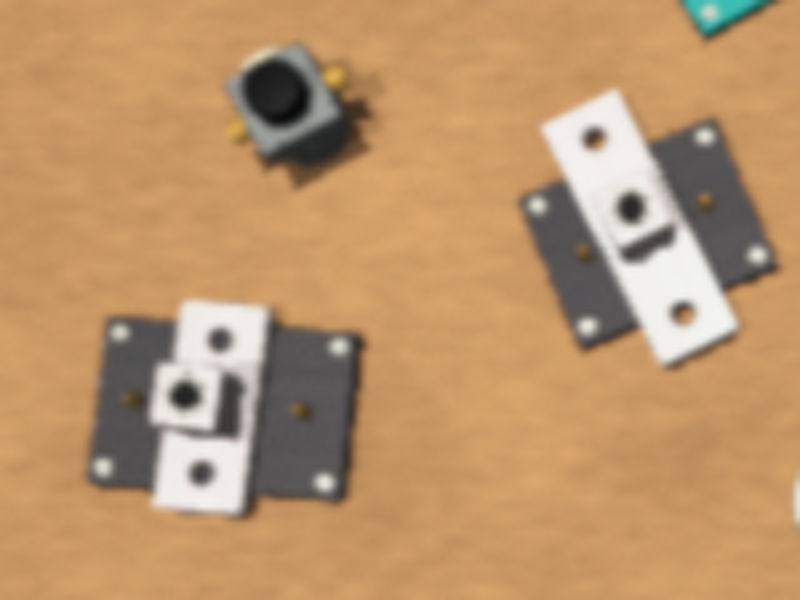

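View pics/t_b.png

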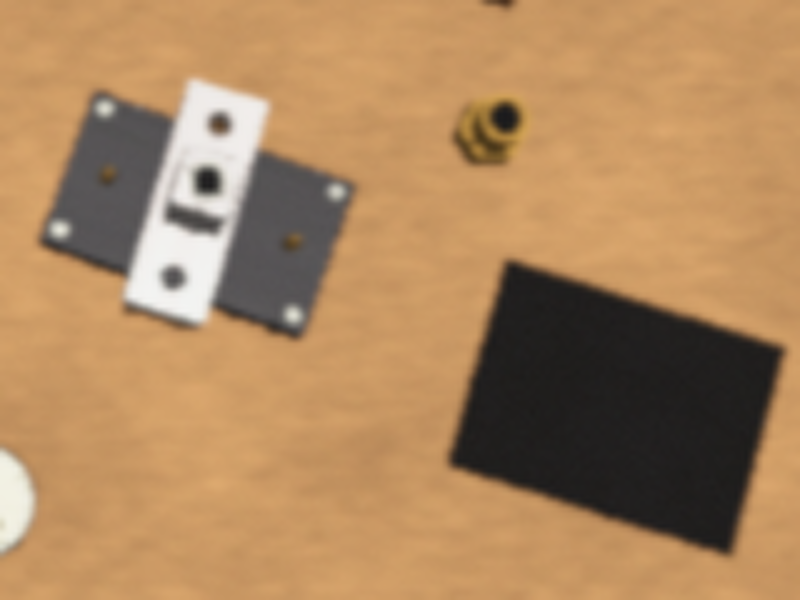

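View pics/s_a.png

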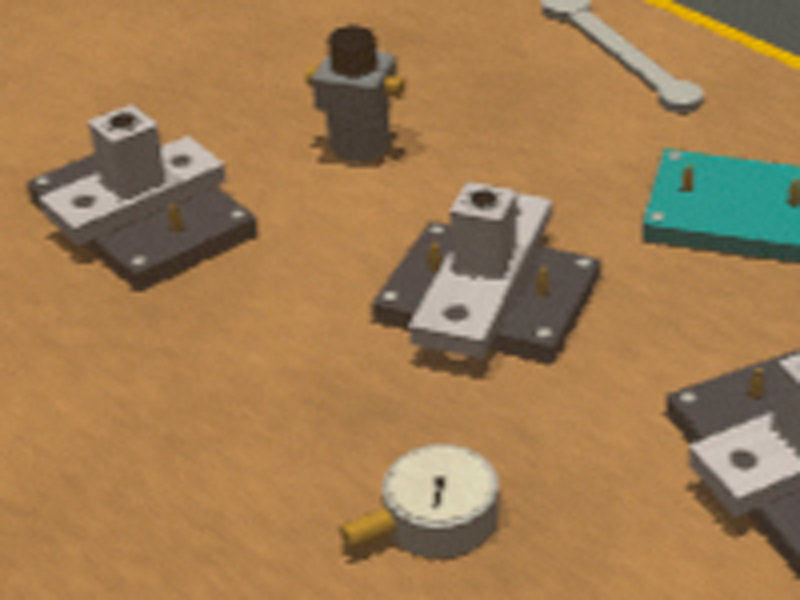

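View pics/s_b.png

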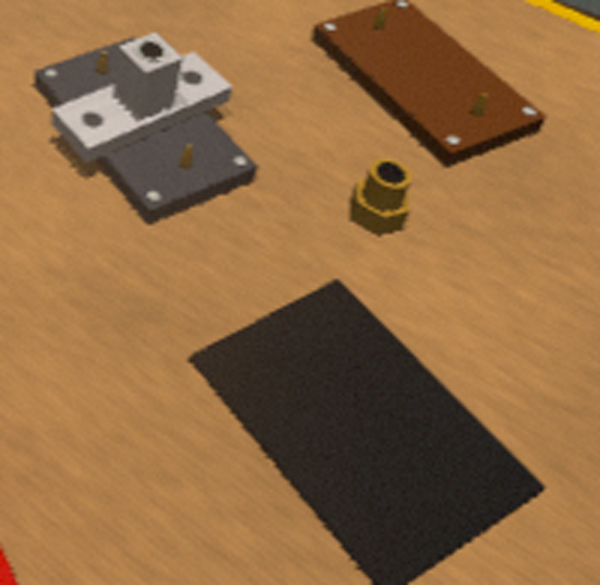

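```bash
cat > h.py <<'E'
import numpy as np,cv2
from scipy.optimize import least_squares
CAL={'side':(56.47921742657471,284.9592814276637,208.4307027426565),'top':(54.44161065970321,283.0009547839757,205.58705044783986)}
T={}
import pickle,os
def snap(n,fn=None):
    from cell import cams
    c=cams.read_camera(n)
    if fn: cv2.imwrite(fn,c['image'][:,:,::-1])
    pickle.dump(c,open(f'cal_{n}.pkl','wb')); return c
def cam(n): return pickle.load(open(f'cal_{n}.pkl','rb'))
def proj(c,P):
    P=np.atleast_2d(P); Tm=np.array(c['T']); q=(P-Tm[:3,3])@Tm[:3,:3]
    f=c['image'].shape[0]/2/np.tan(np.radians(c['fov_y'])/2)
    return np.c_[c['cx']+f*q[:,0]/q[:,2],c['cy']+f*q[:,1]/q[:,2]]
def onplane(c,uv,z):
    uv=np.atleast_2d(uv).astype(float);Tm=np.array(c['T'])
    f=c['image'].shape[0]/2/np.tan(np.radians(c['fov_y'])/2)
    d=np.c_[(uv[:,0]-c['cx'])/f,(uv[:,1]-c['cy'])/f,np.ones(len(uv))]@Tm[:3,:3].T
    return Tm[:3,3]+d*((z-Tm[2,3])/d[:,2])[:,None]
def blob(img,uv,sign,r=3.0,it=4):
    g=cv2.cvtColor(img,cv2.COLOR_RGB2GRAY).astype(float)*sign
    p=np.array(uv,float)
    yy,xx=np.mgrid[:g.shape[0],:g.shape[1]]
    for _ in range(it):
        d=np.hypot(xx-p[0],yy-p[1]); m=d<=r
        ring=(d>r)&(d<r+1.5)
        w=np.clip(g-np.median(g[ring]),0,None)*m
        if w.sum()==0: return p
        p=np.array([(w*xx).sum(),(w*yy).sum()])/w.sum()
    return p
def rz(a): return np.array([[np.cos(a),-np.sin(a)],[np.sin(a),np.cos(a)]])
E
cat > m1.py <<'E'
from h import *
for n in ['side','top']: snap(n)
ct,cs=cam('top'),cam('side')
up=lambda pts,off,s:[((p[0]+.5)/s-.5+off[0],(p[1]+.5)/s-.5+off[1]) for p in pts]
ta=lambda p:up(p,(110,140),5);tb=lambda p:up(p,(285,140),5)
sa=lambda p:up(p,(145,135),4);sb=lambda p:up(p,(300,210),3)
# bolt sign labels (sx,sy) in nest frame: top image up=+x, left=+y
# lists: (+x,+y),(+x,-y),(-x,+y),(-x,-y)
N={'A_medium':(ta([(120,332),(340,346),(103,467),(324,484)]),sa([(42,181),None or (139,110),(139,261),(238,214)]),[1,0,1,1],0.134),
'B_short':(ta([(538,205),(705,136),(588,326),(757,255)]),sa([(436,230),(585,262),(390,295),(545,332)]),[1,1,1,1],.116),
'C_long':(tb([(104,108),(337,191),(60,230),(293,315)]),sb([(0,0),(240,160),(50,73),(153,196)]),[0,1,1,1],.152)}
S=np.array([(1,1),(1,-1),(-1,1),(-1,-1)])
out={}
for k,(tp,sp,ms,L) in N.items():
    tp=np.array([blob(ct['image'],p,1) for p in tp]); sp=np.array([blob(cs['image'],p,1) for p in sp]); m=np.array(ms,bool)
    if k=='A_medium':  # side: left=+y?
        pass
    def res(v,full=False):
        b=np.c_[S*[v[4],v[5]]@rz(v[3]).T+v[:2],np.full(4,v[2])]
        rt=proj(ct,b)-tp; rs=(proj(cs,b)-sp)[m]
        return (rt,rs) if full else np.r_[rt.ravel(),rs.ravel()]
    c0=onplane(ct,tp,.016); d=c0[0]+c0[2]-c0[1]-c0[3]; yaw=np.arctan2(-d[0],d[1])
    r=least_squares(res,[*c0.mean(0)[:2],.016,yaw,.036,L/2-.009])
    print(k,np.round(r.x,4)); rt,rs=res(r.x,True); print(' top',rt.round(2).tolist(),'side',rs.round(2).tolist())
    print('  top-only mid',c0.mean(0).round(4),'side z=.016',onplane(cs,sp[m],.016).round(4).tolist())
E
python3 m1.py
```

```text
A_medium [ 0.5003  0.3353 -0.0094  0.2215  0.0156  0.0561]
 top [[0.21, 11.26], [-2.41, -0.09], [5.42, -4.41], [2.49, -16.31]] side [[16.0, 1.37], [-16.42, -13.54], [-9.62, 12.87]]
  top-only mid [0.4909 0.3315 0.016 ] side z=.016 [[0.4595, 0.3947, 0.016], [0.4515, 0.2759, 0.016], [0.5296, 0.2744, 0.016]]
B_short [0.5874 0.1094 0.0196 0.4134 0.0371 0.0493]
 top [[-0.33, -0.42], [0.17, -0.57], [0.19, 0.34], [0.31, 0.33]] side [[-0.04, 0.95], [-0.31, 0.42], [0.05, -0.47], [-0.11, -0.74]]
  top-only mid [0.5879 0.1099 0.016 ] side z=.016 [[0.6077, 0.176, 0.016], [0.6465, 0.0828, 0.016], [0.5352, 0.1418, 0.016], [0.5746, 0.0502, 0.016]]
C_long [ 0.6009 -0.1201  0.0161 -0.3499  0.036   0.0672]
 top [[-0.11, -0.22], [0.06, 0.32], [-0.04, -0.08], [0.11, -0.02]] side [[0.04, -0.17], [-0.03, 0.35], [-0.02, -0.15]]
  top-only mid [ 0.6009 -0.1201  0.016 ] side z=.016 [[0.6113, -0.1957, 0.016], [0.5911, -0.0439, 0.016], [0.5438, -0.1711, 0.016]]
```

```bash
sed -i "s/sa(\[(42,181),None or (139,110),(139,261),(238,214)\]),\[1,0,1,1\]/sa([(139,110),(238,214),(42,181),(139,261)]),[0,1,1,1]/" m1.py; cat >> m1.py <<'E'
print('--- caps')
C={'short':(ta([(221,340),(202,473),(185,396)]),sa([(182,161),(86,202),(122,121)]),.035),
'long':(ta([(595,138),(683,313),(631,208)]),sa([(540,205),(456,313),(484,199)]),.053),
'medium':(tb([(220,123),(173,277),(208,182)]),sb([(191,78),(93,120),(151,50)]),.044)}
for k,(tp,sp,h) in C.items():
    tp=np.array([blob(ct['image'],p,-1,3.2) for p in tp]); sp=np.array([blob(cs['image'],p,-1,3.0) for p in sp])
    m=np.array([k!='long',1,1],bool)
    def res(v,full=False):
        d=rz(v[3])@[0,1]
        b=np.array([[*(v[:2]+h*d),v[2]+.014],[*(v[:2]-h*d),v[2]+.014],[*v[:2],v[2]+.058]])
        rt=proj(ct,b)-tp; rs=(proj(cs,b)-sp)[m]
        return (rt,rs) if full else np.r_[rt.ravel(),rs.ravel()]
    c0=onplane(ct,tp[:2],.029); d=c0[0]-c0[1]
    r=least_squares(res,[*c0.mean(0)[:2],.015,np.arctan2(-d[0],d[1])])
    print(k,r.x.round(4),'holes top-only d/2',np.linalg.norm(d)/2); rt,rs=res(r.x,True); print(' top',rt.round(2).tolist(),'side',rs.round(2).tolist())
print('pad')
for c,pts in ((ct,tb([(508,260),(784,348),(730,553),(450,465)])),(cs,sb([(337,280),(543,488),(390,588),(190,358)]))):
    g=cv2.cvtColor(c['image'],cv2.COLOR_RGB2GRAY)
    q=np.array(pts,np.float32).reshape(-1,1,2).copy()
    q=cv2.cornerSubPix(g,q,(4,4),(-1,-1),(3,50,.01)).reshape(-1,2)
    w=onplane(c,q,.004); print(w.round(4).tolist(),w.mean(0).round(4), np.linalg.norm(w-np.roll(w,1,0),axis=1).round(4))
# gauge, regulator, fitting rough, using top
print('gauge',onplane(ct,[(280,240)],.024).round(3),'reg top',onplane(ct,[(110+275/5,140+90/5)],.086).round(3),'fit',onplane(ct,[(285+505/5,140+118/5)],.04).round(3))
E
python3 m1.py
```

```text
A_medium [ 0.491   0.3304  0.0188 -0.0541  0.0368  0.0581]
 top [[-0.06, -0.48], [0.18, -0.42], [0.02, 0.37], [0.27, -0.04]] side [[-0.75, 0.6], [0.02, 0.09], [0.07, -0.57]]
  top-only mid [0.4909 0.3315 0.016 ] side z=.016 [[0.5298, 0.2745, 0.016], [0.4595, 0.3947, 0.016], [0.4515, 0.2759, 0.016]]
B_short [0.5874 0.1093 0.0197 0.4119 0.0371 0.0493]
 top [[-0.27, -0.45], [0.17, -0.62], [0.19, 0.31], [0.31, 0.37]] side [[-0.13, 1.03], [-0.28, 0.39], [0.05, -0.5], [-0.13, -0.74]]
  top-only mid [0.5879 0.1099 0.016 ] side z=.016 [[0.6083, 0.176, 0.016], [0.6463, 0.0828, 0.016], [0.5353, 0.1418, 0.016], [0.5746, 0.0502, 0.016]]
C_long [ 0.6009 -0.1201  0.0161 -0.3499  0.036   0.0672]
 top [[-0.1, -0.22], [0.07, 0.3], [-0.04, -0.09], [0.11, -0.01]] side [[0.03, -0.14], [-0.05, 0.36], [-0.01, -0.18]]
  top-only mid [ 0.6009 -0.1201  0.016 ] side z=.016 [[0.6113, -0.1957, 0.016], [0.5911, -0.0439, 0.016], [0.5437, -0.1711, 0.016]]
--- caps
short [ 0.4898  0.333   0.0149 -1.6549] holes top-only d/2 0.0350506443310205
 top [[0.07, -0.11], [0.07, -0.15], [0.05, -0.03]] side [[-0.02, -0.1], [-0.01, -0.09], [-0.31, 0.21]]
long [ 0.5879  0.1134  0.0147 -1.0912] holes top-only d/2 0.0528732042089884
 top [[0.06, 0.02], [0.19, 0.05], [-0.05, -0.28]] side [[-0.06, -0.13], [-0.2, 0.17]]
medium [ 0.6037 -0.1178  0.0149 -1.8683] holes top-only d/2 0.04402606998145558
 top [[0.11, -0.08], [0.1, -0.11], [0.06, -0.02]] side [[0.01, -0.11], [0.1, -0.17], [-0.37, 0.29]]
pad
[[0.5777, -0.2903, 0.004], [0.5297, -0.4409, 0.004], [0.417, -0.4049, 0.004], [0.4652, -0.2542, 0.004]] [ 0.4974 -0.3476  0.004 ] [0.1182 0.158  0.1183 0.1582]
[[0.5773, -0.2907, 0.004], [0.5289, -0.4426, 0.004], [0.4146, -0.4059, 0.004], [0.4621, -0.255, 0.004]] [ 0.4958 -0.3486  0.004 ] [0.1206 0.1594 0.12   0.1582]
gauge [[ 0.442 -0.001  0.024]] reg top [[0.643 0.291 0.086]] fit [[ 0.646 -0.283  0.04 ]]
```

```bash
cat > plan.py <<'E'
from h import *
from scipy.spatial.transform import Rotation as R
def Rt(psi): # jaw (tool z) axis at world yaw psi, tool x down
    x=np.array([0,0,-1.]);z=np.array([np.cos(psi),np.sin(psi),0]);y=np.cross(z,x)
    return R.from_matrix(np.c_[x,y,z])
def state():
    from cell import observe
    s=observe(); r=R.from_euler('xyz',s['tool_rot']); return s,np.array(s['tool_pos']),r
def report():
    s,p,r=state(); z=r.as_matrix()[:,2]
    print('t',round(s['time'],2),'tcp',p.round(4),'jawyaw',round(float(np.arctan2(z[1],z[0])),4),'xax',r.as_matrix()[:,0].round(3),'open',round(float(s['opening']),4),'F',np.round(s['contact_force'],1),'q1,q6',np.round(s['qpos'],3)[[0,5]])
def delta(x,y,z,psi):
    s,p,r=state()
    d=r.inv().apply(np.array([x,y,z])-p)*100
    rv=(r.inv()*Rt(psi)).as_rotvec(degrees=True)
    print('rot deg',rv.round(2),'shift cm',d.round(3))
E
python3 -c "
from plan import *
report()"
```

```text
t 0.3 tcp [0.1892 0.4896 0.2265] jawyaw 1.202 xax [-0. -0. -1.] open 0.092 F [ 0.6 -0.5  0.3] q1,q6 [ 1.056 -0.146]
```

```bash
python3 -c "
from plan import *
delta(.6037,-.1178,.15,1.2734)"
```

```text
rot deg [-4.09 -0.03 -0.01] shift cm [  7.663 -60.564 -41.71 ]
```

>>> jog_arm(
  plan=[-4.1,0,0,3,-30,-21,1,-4.1,0,0,3,-30,-21,1,-4.1,0,0,3,-30,-21,1,-4.1,0,0,3,-30,-21,1,-4.1,0,0,3,-30,-21,1,-4.1,0,0,3,-30,-21,1,-4.1,0,0,3,-30,-21,1,-4.1,0,0,3,-30,-21,1,-4.1,0,0,3,-30,-21,1,-4.1,0,0,3,-30,-21,1],
  newtons=20,
)

```text
time: 1.3
tool_pos: [0.3932, 0.1858, 0.1967]
tool_rot: [1.159, 1.57, 2.431]
contact_force: [0.4, 0.8, -0.5]
opening: 0.0919
```

```bash
python3 -c "
from plan import *
report(); delta(.6037,-.1178,.12,1.2734)"
```

```text
t 1.3 tcp [0.3932 0.1858 0.1967] jawyaw 1.2723 xax [-0.  0. -1.] open 0.0919 F [ 0.4  0.8 -0.5] q1,q6 [ 0.264 -1.008]
rot deg [-0.06  0.01 -0.03] shift cm [  7.647 -29.05  -22.826]
```

>>> jog_arm(
  plan=[0,0,0,7.65,-29.05,-22.83,1,0,0,0,7.65,-29.05,-22.83,1,0,0,0,7.65,-29.05,-22.83,1,0,0,0,7.65,-29.05,-22.83,1,0,0,0,7.65,-29.05,-22.83,1,0,0,0,7.65,-29.05,-22.83,1,0,0,0,7.65,-29.05,-22.83,1,0,0,0,7.65,-29.05,-22.83,1,0,0,0,7.65,-29.05,-22.83,1,0,0,0,7.65,-29.05,-22.83,1],
)

```text
time: 2.3
tool_pos: [0.6041, -0.116, 0.1197]
tool_rot: [1.173, 1.569, 2.447]
contact_force: [-0.1, 0.7, -0.3]
opening: 0.0917
```

```bash
python3 -c "
from plan import *
report(); delta(.6037,-.1178,.038,1.2734)
snap('top','pics/t1.png');snap('side','pics/s1.png')
import cv2
t=cv2.imread('pics/t1.png');s=cv2.imread('pics/s1.png')
cv2.imwrite('pics/ts1.png',np.hstack([cv2.resize(t[120:270,250:400],None,fx=2.6,fy=2.6,interpolation=2),cv2.resize(s[150:300,270:420],None,fx=2.6,fy=2.6,interpolation=2)]))
"
```

```text
t 2.3 tcp [ 0.6041 -0.116   0.1197] jawyaw 1.2746 xax [-0.001  0.001 -1.   ] open 0.0917 F [-0.1  0.7 -0.3] q1,q6 [-0.315 -1.589]
rot deg [ 0.07  0.03 -0.08] shift cm [ 8.174 -0.027 -0.185]
```

View pics/ts1.png

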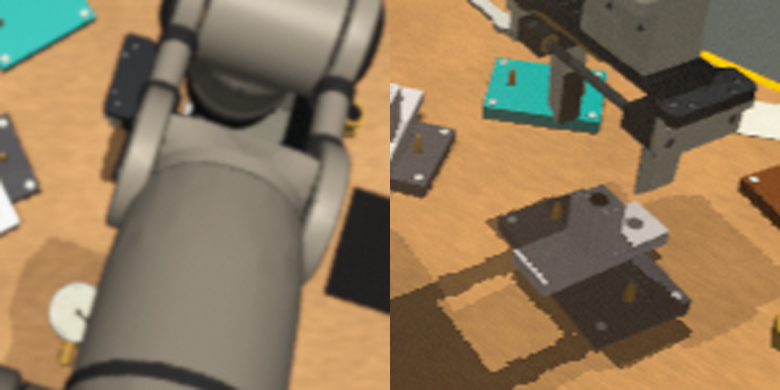

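>>> jog_arm(
  plan=[0,0,0,3,0,-0.18,1,0,0,0,6,0,-0.18,1,0,0,0,8.17,0,-0.18,1,0,0,0,8.17,0,-0.18,1,0,0,0,8.17,0,-0.18,1,0,0,0,8.17,0,-0.18,-1,0,0,0,8.17,0,-0.18,-1,0,0,0,8.17,0,-0.18,-1,0,0,0,8.17,0,-0.18,-1,0,0,0,8.17,0,-0.18,-1],
  newtons=20,
)

```text
time: 3.4
tool_pos: [0.6038, -0.1195, 0.0388]
tool_rot: [-1.335, 1.57, -0.061]
contact_force: [0.7, -0.2, -0.1]
opening: 0.0565
```

```bash
python3 -c "
from plan import *
report(); delta(.6037,-.1178,.038,1.2734)"
```

```text
t 3.4 tcp [ 0.6038 -0.1195  0.0388] jawyaw 1.2734 xax [ 0. -0. -1.] open 0.0565 F [ 0.7 -0.2 -0.1] q1,q6 [-0.32  -1.593]
rot deg [0.   0.01 0.02] shift cm [0.077 0.061 0.157]
```

>>> jog_arm(
  plan=[0,0,0,0,0,0.15,-1,0,0,0,0,0,0.15,-1,0,0,0,0,0,0.15,-1,0,0,0,0,0,0.15,-1,0,0,0,0,0,0.15,-1,0,0,0,0,0,0.15,-1,0,0,0,0,0,0.15,-1],
  newtons=20,
)

```text
time: 4.1
tool_pos: [0.6042, -0.1178, 0.0385]
tool_rot: [0.148, 1.571, 1.422]
contact_force: [0.8, 1.2, 0.0]
opening: 0.0323
```

```bash
python3 -c "
from plan import *
for i in range(3): report()"
```

```text
t 4.1 tcp [ 0.6042 -0.1178  0.0385] jawyaw 1.2736 xax [ 0.  0. -1.] open 0.0323 F [0.8 1.2 0. ] q1,q6 [-0.317 -1.591]
t 4.1 tcp [ 0.6042 -0.1178  0.0385] jawyaw 1.2736 xax [ 0.  0. -1.] open 0.0323 F [0.8 1.2 0. ] q1,q6 [-0.317 -1.591]
t 4.1 tcp [ 0.6042 -0.1178  0.0385] jawyaw 1.2736 xax [ 0.  0. -1.] open 0.0323 F [0.8 1.2 0. ] q1,q6 [-0.317 -1.591]
```

```bash
python3 -c "
from plan import *
delta(.4966,-.348,.14,-.309)"
```

```text
rot deg [ 9.068e+01  1.000e-02 -1.000e-02] shift cm [-10.159   3.548 -25.156]
```

>>> jog_arm(
  plan=[0,0,0,-3,0,0,-1,0,0,0,-6,0,0,-1,0,0,0,-10.1,0,0,-1,8,0,0,-10.1,0.5,-3,-1,16,0,0,-10.1,1,-6.5,-1,24,0,0,-10.1,1.5,-10,-1,32,0,0,-10.1,2,-13.5,-1,40,0,0,-10.1,2.5,-17,-1,48,0,0,-10.1,3,-20.5,-1,56,0,0,-10.1,3.4,-24,-1],
  newtons=30,
)

```text
time: 5.1
tool_pos: [0.5001, -0.3385, 0.139]
tool_rot: [2.252, 1.569, 2.542]
contact_force: [0.4, 0.2, -3.4]
opening: 0.0318
```

```bash
python3 -c "
from plan import *
report();delta(.4966,-.348,.1,-.309)"
```

```text
t 5.1 tcp [ 0.5001 -0.3385  0.139 ] jawyaw 0.2903 xax [-0.001  0.001 -1.   ] open 0.0318 F [ 0.4  0.2 -3.4] q1,q6 [-0.722 -1.012]
rot deg [34.34 -0.07 -0.04] shift cm [ 3.896 -0.81  -0.605]
```

>>> jog_arm(
  plan=[8,0,0,2,-0.8,-0.6,-1,16,0,0,3.9,-0.8,-0.6,-1,24,0,0,3.9,-0.8,-0.6,-1,32,0,0,3.9,-0.8,-0.6,-1,34.3,0,0,3.9,-0.8,-0.6,-1,34.3,0,0,3.9,-0.8,-0.6,-1,34.3,0,0,3.9,-0.8,-0.6,-1,34.3,0,0,3.9,-0.8,-0.6,-1],
)

```text
time: 5.9
tool_pos: [0.4979, -0.3468, 0.1003]
tool_rot: [2.684, 1.57, 2.382]
contact_force: [0.9, -0.1, -1.6]
opening: 0.0316
```

```bash
python3 -c "
from plan import *
report();delta(.4966,-.348,.028,-.309)"
```

```text
t 5.9 tcp [ 0.4979 -0.3468  0.1003] jawyaw -0.3014 xax [-0.  0. -1.] open 0.0316 F [ 0.9 -0.1 -1.6] q1,q6 [-0.735 -0.433]
rot deg [ 0.43 -0.02 -0.01] shift cm [ 7.233 -0.153 -0.082]
```

Lower, release, and retreat upward.

>>> jog_arm(
  plan=[0,0,0,3,0,0,-1,0,0,0,5.5,0,0,-1,0,0,0,6.5,0,0,-1,0,0,0,7.1,0,0,-1,0,0,0,7.25,0,0,-1,0,0,0,7.25,0,0,-1,0,0,0,7.25,0,0,-1],
)

```text
time: 6.6
tool_pos: [0.4985, -0.3473, 0.0291]
tool_rot: [-0.386, 1.569, -0.688]
contact_force: [0.2, -0.1, -2.9]
opening: 0.0322
```

```bash
python3 -c "
from plan import *
report()"
```

```text
t 6.6 tcp [ 0.4985 -0.3473  0.0291] jawyaw -0.3024 xax [ 0.002 -0.001 -1.   ] open 0.0322 F [ 0.2 -0.1 -2.9] q1,q6 [-0.735 -0.432]
```

>>> jog_arm(
  plan=[0,0,0,0.15,0,0,-1,0,0,0,0.15,0,0,-1,0,0,0,0.15,0,0,1,0,0,0,0.15,0,0,1,0,0,0,0.15,0,0,1,0,0,0,0.15,0,0,1,0,0,0,0.15,0,0,1,0,0,0,-4,0,0,1,0,0,0,-8,0,0,1,0,0,0,-12,0,0,1],
)

```text
time: 7.6
tool_pos: [0.4978, -0.3467, 0.1492]
tool_rot: [2.594, 1.57, 2.292]
contact_force: [0.2, -0.8, 0.5]
opening: 0.0896
```

```bash
python3 -c "
from plan import *
report();delta(.5879,.1134,.12,-1.0912+3.14159)
delta(.5879,.1134,.12,-1.0912+1.5708)"
```

```text
t 7.6 tcp [ 0.4978 -0.3467  0.1492] jawyaw -0.3025 xax [-0.001  0.001 -1.   ] open 0.0896 F [ 0.2 -0.8  0.5] q1,q6 [-0.735 -0.432]
rot deg [-1.3481e+02  1.0000e-02 -6.0000e-02] shift cm [ 2.941 46.605 -5.1  ]
rot deg [-4.481e+01 -3.000e-02 -4.000e-02] shift cm [ 2.941 46.605 -5.1  ]
```

```bash
python3 -c "
from plan import *
snap('top','pics/t2.png');snap('side','pics/s2.png')
t=cv2.imread('pics/t2.png');s=cv2.imread('pics/s2.png')
cv2.imwrite('pics/ts2.png',np.hstack([cv2.resize(t[120:270,285:435],None,fx=2.6,fy=2.6,interpolation=2),cv2.resize(s[210:360,290:440],None,fx=2.6,fy=2.6,interpolation=2)]))
"
```

```text
(no output)
```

View pics/ts2.png

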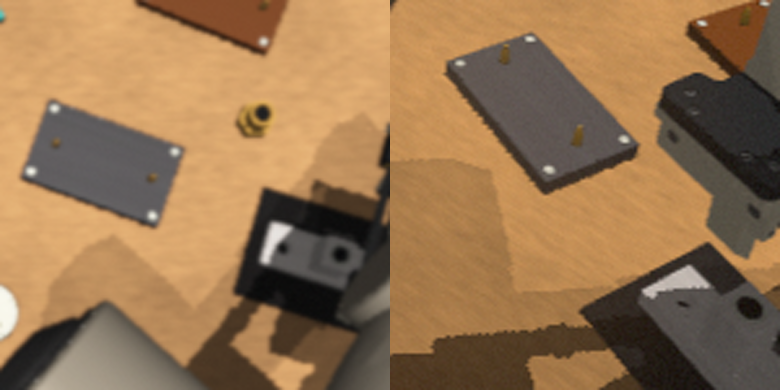

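```bash
cat > nest.py <<'E'
from h import *
S=np.array([(1,1),(1,-1),(-1,1),(-1,-1)])
def brass(img,p,r=4):
    hsv=cv2.cvtColor(img,cv2.COLOR_RGB2HSV).astype(float)
    yy,xx=np.mgrid[:img.shape[0],:img.shape[1]]
    m=np.hypot(xx-p[0],yy-p[1])<=r
    ex=np.clip(img[:,:,0].astype(float)-img[:,:,2]-25,0,None)*m
    return np.array([(ex*xx).sum(),(ex*yy).sum()])/ex.sum()
def fit(ct,cs,x,y,yaw,L,h,seat=.015,mt=(1,1,1,1),ms=(1,1,1,1),fixed=False,zb=.016,r=2.2):
    mt=np.array(mt,bool);ms=np.array(ms,bool)
    def bolts(v): return np.c_[S*[v[4],v[5]]@rz(v[3]).T+v[:2],np.full(4,v[2])]
    v0=np.array([x,y,zb,yaw,.036,L/2-.009])
    tp=np.array([blob(ct['image'],p,1,r) for p in proj(ct,bolts(v0))]); sp=np.array([blob(cs['image'],p,1,r) for p in proj(cs,bolts(v0))])
    for nm,cs_ in (('both',(1,1)),('top',(1,0)),('side',(0,1))):
        def res(v,full=False):
            b=bolts(v); rt=(proj(ct,b)-tp)[mt]; rs=(proj(cs,b)-sp)[ms]
            if full: return rt,rs
            return np.r_[rt.ravel()*cs_[0],rs.ravel()*cs_[1],(v[2]-zb)*(3000 if cs_!=(1,1) else 0),(v[4]-.036)*1000,(v[5]-L/2+.009)*1000]
        q=least_squares(res,v0); rt,rs=res(q.x,True)
        print(nm,q.x.round(4),'rms top',rt.std().round(2),'side',rs.std().round(2))
        if nm=='both': best=q.x; print('  ',rt.round(2).tolist(),rs.round(2).tolist())
    d=rz(best[3])@[0,1]
    for nm,c in (('top',ct),('side',cs)):
        P=[np.r_[best[:2]+s*h*d,seat+.009] for s in (1,-1)]
        b=np.array([brass(c['image'],p) for p in proj(c,P)])
        w=onplane(c,b,seat+.009); e=w[0]-w[1]
        print(' pins',nm,'mid',w.mean(0).round(4),'half',round(np.linalg.norm(e)/2,4),'yaw',round(np.arctan2(-e[0],e[1]),4))
    return best
E
python3 -c "
from nest import *
fit(cam('top'),cam('side'),.6009,-.1201,-.35,.152,.053)"
```

```text
both [ 0.6009 -0.1202  0.0155 -0.3499  0.036   0.0669] rms top 0.08 side 0.06
   [[0.01, -0.16], [0.04, 0.12], [0.01, -0.05], [0.05, -0.05]] [[-0.04, 0.08], [0.02, -0.03], [-0.14, 0.01], [0.02, -0.01]]
top [ 0.6007 -0.1201  0.016  -0.348   0.036   0.0669] rms top 0.06 side 0.09
side [ 0.6005 -0.1205  0.016  -0.3518  0.036   0.067 ] rms top 0.11 side 0.05
 pins top mid [ 0.6008 -0.1202  0.024 ] half 0.0529 yaw -0.3503
 pins side mid [ 0.6004 -0.1206  0.024 ] half 0.0532 yaw -0.351
```

>>> jog_arm(
  plan=[-5,0,0,0.5,5,-0.5,1,-10,0,0,0.5,10,-1,1,-15,0,0,0.5,15,-1.5,1,-20,0,0,0.5,20,-2,1,-25,0,0,0.5,25,-2.5,1,-30,0,0,0.5,30,-3,1,-35,0,0,1,35,-3.7,1,-40,0,0,2,40,-4.3,1,-44.8,0,0,2.9,44.5,-4.8,1,-44.8,0,0,2.9,46.6,-5.1,1],
)

```text
time: 8.7
tool_pos: [0.5871, 0.1173, 0.117]
tool_rot: [2.374, 1.568, 2.859]
contact_force: [0.6, 0.3, -0.0]
opening: 0.0919
```

>>> jog_arm(
  plan=[0,0,0,0,0,0,1,0,0,0,0,0,0,1,0,0,0,0,0,0,1],
)

```text
time: 9.0
tool_pos: [0.588, 0.1119, 0.1189]
tool_rot: [-2.859, 1.57, -2.381]
contact_force: [0.3, -0.3, -0.6]
opening: 0.0916
```

```bash
python3 -c "
from plan import *
report();delta(.5879,.1134,.038,-1.0912+1.5708)"
```

```text
t 9.0 tcp [0.588  0.1119 0.1189] jawyaw 0.4781 xax [-0. -0. -1.] open 0.0916 F [ 0.3 -0.3 -0.6] q1,q6 [ 0.06  -0.418]
rot deg [-0.08 -0.02  0.01] shift cm [8.09  0.136 0.063]
```

>>> jog_arm(
  plan=[0,0,0,3,0.1,0.05,1,0,0,0,6,0.1,0.05,1,0,0,0,8.1,0.1,0.05,1,0,0,0,8.1,0.1,0.05,1,0,0,0,8.1,0.1,0.05,-1,0,0,0,8.1,0.1,0.05,-1,0,0,0,8.1,0.1,0.05,-1,0,0,0,8.1,0.1,0.05,-1,0,0,0,8.1,0.1,0.05,-1,0,0,0,8.1,0.1,0.05,-1],
  newtons=15,
)

```text
time: 10.0
tool_pos: [0.5882, 0.1144, 0.0383]
tool_rot: [-0.273, 1.57, 0.207]
contact_force: [-0.4, -0.4, -0.5]
opening: 0.0484
```

>>> jog_arm(
  plan=[0,0,0,0,0,0,-1,0,0,0,0,0,0,-1,0,0,0,0,0,0,-1,0,0,0,0,0,0,-1,0,0,0,0,0,0,-1],
)

```text
time: 10.5
tool_pos: [0.588, 0.1143, 0.038]
tool_rot: [1.944, 1.571, 2.424]
contact_force: [-0.9, -0.1, -0.2]
opening: 0.0321
```

```bash
cat >> plan.py <<'E'
def avg(n=8):
    from cell import cams
    P=[];Y=[];Z=[]
    for i in range(n):
        s,p,r=state(); z=r.as_matrix()[:,2]; P.append(p);Y.append(np.arctan2(z[1],z[0]));Z.append(r.as_matrix()[:,0]); cams.read_camera('side')
    print('avg tcp',np.mean(P,0).round(4),'sd',np.std(P,0).round(4),'yaw',np.mean(Y).round(4),np.std(Y).round(4),'x',np.mean(Z,0).round(4))
    return np.mean(P,0),np.mean(Y)
E
python3 -c "
from plan import *
report();avg()"
```

```text
t 10.5 tcp [0.588  0.1143 0.038 ] jawyaw 0.4794 xax [-0.  0. -1.] open 0.0321 F [-0.9 -0.1 -0.2] q1,q6 [ 0.064 -0.415]
avg tcp [0.588  0.1143 0.038 ] sd [0. 0. 0.] yaw 0.4795 0.0 x [-1.e-04  1.e-04 -1.e+00]
```

>>> jog_arm(
  plan=[0,0,0,0,0,0,1,0,0,0,0,0,0,1,0,0,0,0,0,0,1,0,0,0,0,0,0,1,8,0,0,0,0,0,1,16,0,0,0,0,0,1,24,0,0,0,0,0,1,32,0,0,0,0,0,1,40,0,0,0,0,0,1,48,0,0,0,0,0,1],
)

```text
time: 11.9
tool_pos: [0.5881, 0.1143, 0.038]
tool_rot: [0.941, 1.571, 0.577]
contact_force: [-0.7, -0.8, -0.0]
opening: 0.0918
```

>>> jog_arm(
  plan=[8,0,0,0,0,0,1,16,0,0,0,0,0,1,24,0,0,0,0,0,1,32,0,0,0,0,0,1,40,0,0,0,0,0,1,42,0,0,0,0,0,1,42,0,0,0,0,0,1,42,0,0,0,0,0,1,42,0,0,0,0,0,1],
)

```text
time: 12.8
tool_pos: [0.5881, 0.1143, 0.038]
tool_rot: [2.181, 1.571, 1.09]
contact_force: [-0.0, 0.3, 0.1]
opening: 0.0918
```

```bash
python3 -c "
from plan import *
report();delta(.588,.1143,.038,-1.0912)"
```

```text
t 12.8 tcp [0.5881 0.1143 0.038 ] jawyaw -1.0905 xax [ 0.  0. -1.] open 0.0918 F [-0.   0.3  0.1] q1,q6 [0.064 1.154]
rot deg [ 0.04 -0.   -0.  ] shift cm [ 0.002 -0.006 -0.009]
```

>>> jog_arm(
  plan=[0,0,0,0,0,0,-1,0,0,0,0,0,0,-1,0,0,0,0,0,0,-1,0,0,0,0,0,0,-1,0,0,0,0,0,0,-1,0,0,0,0,0,0,-1,0,0,0,0,0,0,-1,0,0,0,0,0,0,-1,0,0,0,0,0,0,-1,0,0,0,0,0,0,-1],
  newtons=15,
)

```text
time: 13.8
tool_pos: [0.5882, 0.1143, 0.038]
tool_rot: [1.356, 1.571, 0.264]
contact_force: [0.6, -1.0, -0.4]
opening: 0.0318
```

```bash
python3 -c "
from plan import *
report();delta(.6008,-.1202,.12,-.35)"
```

```text
t 13.8 tcp [0.5882 0.1143 0.038 ] jawyaw -1.0914 xax [ 0.  0. -1.] open 0.0318 F [ 0.6 -1.  -0.4] q1,q6 [0.064 1.155]
rot deg [-4.248e+01  1.000e-02 -1.000e-02] shift cm [-8.196 -9.692 21.385]
```

>>> jog_arm(
  plan=[0,0,0,-3,0,0,-1,0,0,0,-6,0,0,-1,0,0,0,-8.2,0,0,-1,-7,0,0,-8.2,-1.6,3.5,-1,-14,0,0,-8.2,-3.2,7,-1,-21,0,0,-8.2,-4.8,10.5,-1,-28,0,0,-8.2,-6.4,14,-1,-35,0,0,-8.2,-8,17.5,-1,-42.5,0,0,-8.2,-9.2,20.3,-1,-42.5,0,0,-8.2,-9.7,21.4,-1],
  newtons=30,
)

```text
time: 14.8
tool_pos: [0.6004, -0.1233, 0.1194]
tool_rot: [-2.374, 1.57, -2.724]
contact_force: [0.1, 0.2, -2.2]
opening: 0.0319
```

>>> jog_arm(
  plan=[0,0,0,0,0,0,-1,0,0,0,0,0,0,-1,0,0,0,0,0,0,-1,0,0,0,0,0,0,-1,0,0,0,0,0,0,-1],
)

```text
time: 15.3
tool_pos: [0.6008, -0.1193, 0.1201]
tool_rot: [1.599, 1.571, 1.251]
contact_force: [0.4, -0.0, -2.6]
opening: 0.032
```

```bash
python3 -c "
from plan import *
report();delta(.6008,-.1202,.06,-.35)
snap('top','pics/t3.png');snap('side','pics/s3.png')
t=cv2.imread('pics/t3.png');s=cv2.imread('pics/s3.png')
cv2.imwrite('pics/ts3.png',np.hstack([cv2.resize(t[110:260,160:310],None,fx=2.6,fy=2.6,interpolation=2),cv2.resize(s[170:320,270:420],None,fx=2.6,fy=2.6,interpolation=2)]))
"
```

```text
t 15.3 tcp [ 0.6008 -0.1193  0.1201] jawyaw -0.3485 xax [ 0.  0. -1.] open 0.032 F [ 0.4 -0.  -2.6] q1,q6 [-0.321  0.027]
rot deg [ 0.08 -0.   -0.01] shift cm [ 6.012 -0.09   0.031]
```

View pics/ts3.png

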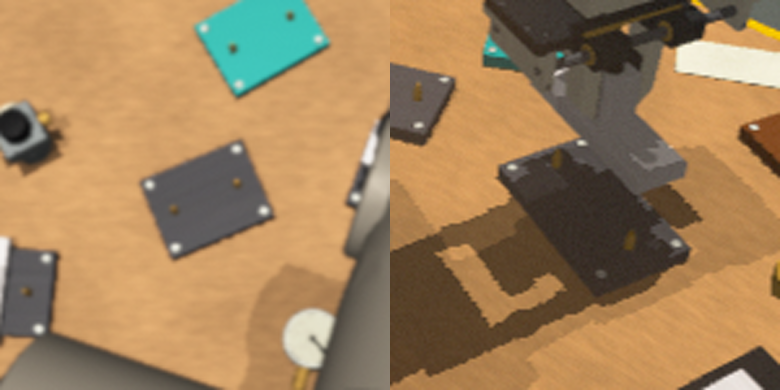

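>>> jog_arm(
  plan=[0.1,0,0,3,-0.09,0.03,-1,0.1,0,0,5,-0.09,0.03,-1,0.1,0,0,6,-0.09,0.03,-1,0.1,0,0,6,-0.09,0.03,-1,0.1,0,0,6,-0.09,0.03,-1,0.1,0,0,6,-0.09,0.03,-1],
)

```text
time: 16.0
tool_pos: [0.6016, -0.1215, 0.0613]
tool_rot: [0.073, 1.568, -0.279]
contact_force: [0.2, -0.5, -3.6]
opening: 0.0317
```

```bash
python3 -c "
from plan import *
report();delta(.6008,-.1202,.038,-.35)
from nest import *
fit(cam('top'),cam('side'),.5878,.1098,.412,.116,.035,mt=(1,1,1,1),ms=(1,1,1,1))"
```

```text
t 16.0 tcp [ 0.6016 -0.1215  0.0613] jawyaw -0.3513 xax [ 0.002 -0.001 -1.   ] open 0.0317 F [ 0.2 -0.5 -3.6] q1,q6 [-0.324  0.027]
rot deg [-0.08  0.14 -0.01] shift cm [ 2.334  0.097 -0.126]
both [0.5879 0.1096 0.0164 0.4122 0.036  0.049 ] rms top 0.12 side 0.12
   [[-0.06, -0.13], [0.15, -0.23], [0.08, 0.1], [0.0, 0.07]] [[-0.07, 0.17], [-0.16, 0.16], [-0.0, -0.13], [0.02, -0.15]]
top [0.5878 0.1097 0.016  0.4129 0.0359 0.049 ] rms top 0.08 side 0.19
side [0.5883 0.1099 0.016  0.4115 0.0361 0.049 ] rms top 0.15 side 0.1
 pins top mid [0.5882 0.1102 0.024 ] half 0.035 yaw 0.4148
 pins side mid [0.5875 0.1093 0.024 ] half 0.035 yaw 0.4106
```

>>> jog_arm(
  plan=[0,0,0,0,0,0,-1,0,0,0,0,0,0,-1,0,0,0,0,0,0,-1,0,0,0,0,0,0,-1],
)

```text
time: 16.4
tool_pos: [0.6008, -0.1213, 0.0602]
tool_rot: [0.322, 1.57, -0.029]
contact_force: [0.4, -0.6, -2.9]
opening: 0.0318
```

```bash
python3 -c "
from plan import *
report();delta(.6008,-.1202,.038,-.35)"
```

```text
t 16.4 tcp [ 0.6008 -0.1213  0.0602] jawyaw -0.3514 xax [ 0. -0. -1.] open 0.0318 F [ 0.4 -0.6 -2.9] q1,q6 [-0.324  0.027]
rot deg [-0.08  0.02 -0.01] shift cm [ 2.221  0.104 -0.037]
```

>>> jog_arm(
  plan=[0,0,0,0,0.1,-0.03,-1,0,0,0,0.5,0.1,-0.03,-1,0,0,0,1,0.1,-0.03,-1,0,0,0,1.4,0.1,-0.03,-1,0,0,0,1.8,0.1,-0.03,-1,0,0,0,2.0,0.1,-0.03,-1,0,0,0,2.15,0.1,-0.03,-1,0,0,0,2.15,0.1,-0.03,-1],
)

```text
time: 17.2
tool_pos: [0.6008, -0.1202, 0.0384]
tool_rot: [2.505, 1.571, 2.153]
contact_force: [0.1, -0.3, -2.6]
opening: 0.032
```

```bash
python3 -c "
from plan import *
report();delta(.6008,-.1202,.038,-.35)"
```

```text
t 17.2 tcp [ 0.6008 -0.1202  0.0384] jawyaw -0.3514 xax [-0.  0. -1.] open 0.032 F [ 0.1 -0.3 -2.6] q1,q6 [-0.323  0.029]
rot deg [-0.08 -0.01 -0.01] shift cm [0.036 0.005 0.002]
```

>>> jog_arm(
  plan=[0,0,0,0.05,0,0,-1,0,0,0,0.05,0,0,1,0,0,0,0.05,0,0,1,0,0,0,0.05,0,0,1,0,0,0,0.05,0,0,1,0,0,0,0.05,0,0,1,0,0,0,-4,0,0,1,0,0,0,-8,0,0,1,0,0,0,-11,0,0,1,0,0,0,-11,0,0,1],
)

```text
time: 18.2
tool_pos: [0.6033, -0.121, 0.1537]
tool_rot: [0.042, 1.561, -0.309]
contact_force: [0.8, -0.3, 0.4]
opening: 0.0912
```

```bash
python3 -c "
from plan import *
report();delta(.4898,.333,.12,-1.6549+1.5708)
"
```

```text
t 18.2 tcp [ 0.6033 -0.121   0.1537] jawyaw -0.3513 xax [ 0.009 -0.003 -1.   ] open 0.0912 F [ 0.8 -0.3  0.4] q1,q6 [-0.322  0.029]
rot deg [-15.31   0.54   0.05] shift cm [  3.137  38.722 -26.309]
```

>>> jog_arm(
  plan=[-2,0,0,0,4,-2.7,1,-4,0,0,0,8,-5.4,1,-6,0,0,0,12,-8.1,1,-8,0,0,0,16,-10.8,1,-10,0,0,0,20,-13.5,1,-12,0,0,0,24,-16.2,1,-14,0,0,0.5,28,-19,1,-15.3,0,0,1,32,-22,1,-15.3,0,0,2,36,-24.5,1,-15.3,0,0,3.2,38.7,-26.3,1],
)

```text
time: 19.2
tool_pos: [0.4857, 0.3365, 0.1158]
tool_rot: [1.772, 1.57, 1.689]
contact_force: [1.1, 0.1, -0.2]
opening: 0.0918
```

>>> jog_arm(
  plan=[0,0,0,0,0,0,1,0,0,0,0,0,0,1,0,0,0,0,0,0,1,0,0,0,0,0,0,1,0,0,0,0,0,0,1],
)

```text
time: 19.7
tool_pos: [0.4877, 0.3326, 0.1169]
tool_rot: [0.521, 1.57, 0.435]
contact_force: [-0.2, 0.2, 0.6]
opening: 0.0917
```

```bash
python3 -c "
from plan import *
report();delta(.4898,.333,.038,-1.6549+1.5708)
snap('top','pics/t4.png');snap('side','pics/s4.png')
t=cv2.imread('pics/t4.png');s=cv2.imread('pics/s4.png')
cv2.imwrite('pics/ts4.png',np.hstack([cv2.resize(t[130:280,285:435],None,fx=2.6,fy=2.6,interpolation=2),cv2.resize(s[200:350,290:440],None,fx=2.6,fy=2.6,interpolation=2)]))
"
```

```text
t 19.7 tcp [0.4877 0.3326 0.1169] jawyaw -0.086 xax [ 0.001  0.    -1.   ] open 0.0917 F [-0.2  0.2  0.6] q1,q6 [0.469 0.555]
rot deg [-0.11  0.03 -0.02] shift cm [7.891 0.051 0.205]
```

View pics/ts4.png

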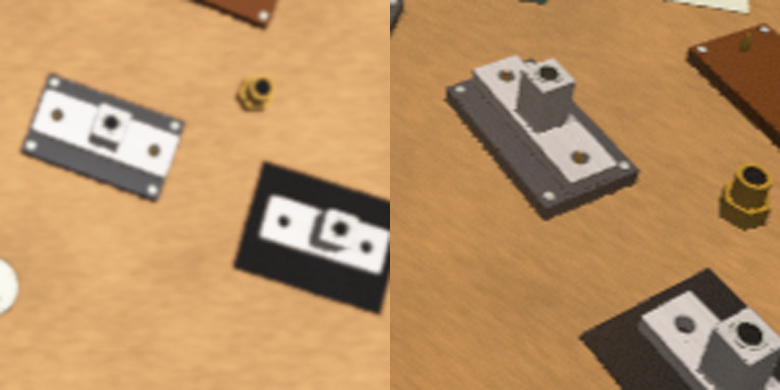

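```bash
cat > capfit.py <<'E'
from h import *
def capfit(ct,cs,x,y,yaw,h,z=.015,mt=(1,1,1),ms=(1,1,1)):
    def pts(v):
        d=rz(v[3])@[0,1]; return np.array([[*(v[:2]+h*d),v[2]+.014],[*(v[:2]-h*d),v[2]+.014],[*v[:2],v[2]+.058]])
    v0=[x,y,z,yaw]
    tp=np.array([blob(ct['image'],p,-1,3.2) for p in proj(ct,pts(v0))]);sp=np.array([blob(cs['image'],p,-1,3.) for p in proj(cs,pts(v0))])
    mt=np.array(mt,bool);ms=np.array(ms,bool)
    def res(v,full=False):
        b=pts(v); rt=(proj(ct,b)-tp)[mt]; rs=(proj(cs,b)-sp)[ms]
        return (rt,rs) if full else np.r_[rt.ravel(),rs.ravel()]
    r=least_squares(res,v0); print('cap',r.x.round(4),*[q.round(2).tolist() for q in res(r.x,True)]); return r.x
E
python3 -c "
from capfit import *
ct,cs=cam('top'),cam('side')
capfit(ct,cs,.6008,-.1202,-.35,.053)
capfit(ct,cs,.4985,-.3473,-.306,.044,z=.004)
capfit(ct,cs,.4985,-.3473,-.306,.044,z=.004,ms=(1,0,1))
"
```

```text
cap [ 0.6011 -0.1211  0.0144 -0.3541] [[0.04, -0.12], [0.07, -0.08], [0.03, 0.1]] [[-0.0, -0.15], [0.01, -0.16], [-0.13, 0.31]]
cap [ 0.4984 -0.3476  0.0027 -0.3127] [[0.14, -0.03], [-0.11, 0.34], [-0.26, 0.16]] [[0.41, 0.09], [0.17, -0.83], [-0.25, 0.62]]
cap [ 0.4987 -0.3474  0.0037 -0.2916] [[0.11, 0.16], [0.06, -0.12], [-0.18, 0.02]] [[0.14, -0.15], [-0.1, 0.12]]
```

>>> jog_arm(
  plan=[0,0,0,3,0.05,0.1,1,0,0,0,6,0.05,0.1,1,0,0,0,7.8,0.05,0.1,1,0,0,0,7.8,0.05,0.1,1,0,0,0,7.8,0.05,0.1,-1,0,0,0,7.8,0.05,0.1,-1,0,0,0,7.8,0.05,0.1,-1,0,0,0,7.8,0.05,0.1,-1,0,0,0,7.8,0.05,0.1,-1,0,0,0,7.8,0.05,0.1,-1],
  newtons=15,
)

```text
time: 20.8
tool_pos: [0.4881, 0.3341, 0.0388]
tool_rot: [0.649, 1.57, 0.565]
contact_force: [0.3, -0.1, -0.1]
opening: 0.0486
```

>>> jog_arm(
  plan=[0,0,0,0,0,0,-1,0,0,0,0,0,0,-1,0,0,0,0,0,0,-1,0,0,0,0,0,0,-1,0,0,0,0,0,0,-1],
)

```text
time: 21.3
tool_pos: [0.4884, 0.3341, 0.0386]
tool_rot: [0.463, 1.57, 0.379]
contact_force: [2.0, -0.1, -0.7]
opening: 0.0321
```

```bash
python3 -c "
from plan import *
report();delta(.4898,.333,.038,-1.6549+1.5708)"
```

```text
t 21.3 tcp [0.4884 0.3341 0.0386] jawyaw -0.0843 xax [ 0.001  0.    -1.   ] open 0.0321 F [ 2.  -0.1 -0.7] q1,q6 [0.471 0.555]
rot deg [-0.01  0.04 -0.02] shift cm [ 0.061 -0.098  0.148]
```

>>> jog_arm(
  plan=[0,0,0,0,0,0,1,0,0,0,0,0,0,1,0,0,0,0,0,0,1,0,0,0,0,0,0,1,-8,0,0,0,0,0,1,-16,0,0,0,0,0,1,-24,0,0,0,0,0,1,-32,0,0,0,0,0,1,-40,0,0,0,0,0,1,-48,0,0,0,0,0,1],
)

```text
time: 22.3
tool_pos: [0.488, 0.334, 0.0385]
tool_rot: [2.212, 1.571, 2.972]
contact_force: [0.0, 0.9, -0.6]
opening: 0.0919
```

>>> jog_arm(
  plan=[-8,0,0,0,0,0,1,-16,0,0,0,0,0,1,-24,0,0,0,0,0,1,-32,0,0,0,0,0,1,-40,0,0,0,0,0,1,-42,0,0,0,0,0,1,-42,0,0,0,0,0,1,-42,0,0,0,0,0,-1,-42,0,0,0,0,0,-1,-42,0,0,0,0,0,-1],
)

```text
time: 23.3
tool_pos: [0.488, 0.3341, 0.0385]
tool_rot: [0.224, 1.571, 1.709]
contact_force: [-0.2, -0.4, 0.3]
opening: 0.0725
```

>>> jog_arm(
  plan=[0,0,0,0,0,0,-1,0,0,0,0,0,0,-1,0,0,0,0,0,0,-1,0,0,0,0,0,0,-1,0,0,0,0,0,0,-1,0,0,0,0,0,0,-1,0,0,0,0,0,0,-1],
)

```text
time: 24.0
tool_pos: [0.4881, 0.3341, 0.0385]
tool_rot: [-0.522, 1.571, 0.964]
contact_force: [0.2, 1.3, 0.2]
opening: 0.0318
```

```bash
python3 -c "
from plan import *
report();delta(.5879,.1098,.12,.4122)"
```

```text
t 24.0 tcp [0.4881 0.3341 0.0385] jawyaw 1.4865 xax [ 0.  0. -1.] open 0.0318 F [0.2 1.3 0.2] q1,q6 [ 0.471 -1.016]
rot deg [ 6.155e+01  1.000e-02 -0.000e+00] shift cm [ -8.149 -11.836 -21.507]
```

>>> jog_arm(
  plan=[0,0,0,-3,0,0,-1,0,0,0,-6,0,0,-1,0,0,0,-8.2,0,0,-1,8,0,0,-8.2,-1.8,-3,-1,16,0,0,-8.2,-3.6,-6,-1,24,0,0,-8.2,-5.2,-9,-1,32,0,0,-8.2,-6.8,-12,-1,40,0,0,-8.2,-8.4,-15,-1,48,0,0,-8.2,-10,-18,-1,56,0,0,-8.2,-11.5,-21,-1],
  newtons=30,
)

```text
time: 25.0
tool_pos: [0.5848, 0.1137, 0.1197]
tool_rot: [2.655, 1.569, -3.125]
contact_force: [-0.1, 0.1, -3.3]
opening: 0.0319
```

```bash
python3 -c "
from plan import *
report();delta(.5879,.1098,.08,.4122)"
```

```text
t 25.0 tcp [0.5848 0.1137 0.1197] jawyaw 0.5033 xax [-0.002 -0.    -1.   ] open 0.0319 F [-0.1  0.1 -3.3] q1,q6 [ 0.063 -0.44 ]
rot deg [ 5.22 -0.09 -0.04] shift cm [ 3.972 -0.494  0.088]
```

>>> jog_arm(
  plan=[5.4,0,0,2,-0.3,0.2,-1,5.4,0,0,4,-0.3,0.2,-1,5.4,0,0,4,-0.3,0.2,-1,5.4,0,0,4,-0.3,0.2,-1,5.4,0,0,4,-0.3,0.2,-1,5.4,0,0,4,-0.3,0.2,-1,5.4,0,0,4,-0.3,0.2,-1,5.4,0,0,4,-0.3,0.2,-1],
)

```text
time: 25.8
tool_pos: [0.5884, 0.1136, 0.0811]
tool_rot: [-0.271, 1.57, 0.144]
contact_force: [0.5, 0.4, -3.5]
opening: 0.032
```

```bash
python3 -c "
from plan import *
report();delta(.5879,.1098,.06,.4122)
snap('top','pics/t5.png');snap('side','pics/s5.png')
t=cv2.imread('pics/t5.png');s=cv2.imread('pics/s5.png')
cv2.imwrite('pics/ts5.png',np.hstack([cv2.resize(t[160:310,90:240],None,fx=2.6,fy=2.6,interpolation=2),cv2.resize(s[120:270,140:290],None,fx=2.6,fy=2.6,interpolation=2)]))
from nest import *
fit(cam('top'),cam('side'),.4909,.3312,-.054,.134,.044)
"
```

```text
t 25.8 tcp [0.5884 0.1136 0.0811] jawyaw 0.4152 xax [ 0.001  0.    -1.   ] open 0.032 F [ 0.5  0.4 -3.5] q1,q6 [ 0.063 -0.352]
rot deg [0.17 0.05 0.01] shift cm [ 2.107 -0.332 -0.201]
both [ 0.4921  0.3324  0.0156 -0.0462  0.0366  0.0578] rms top 0.86 side 0.32
   [[-0.52, -0.45], [-0.81, 1.96], [-0.27, 0.15], [0.84, -0.4]] [[0.39, 0.03], [0.37, -0.47], [0.33, 0.48], [0.3, -0.23]]
top [ 0.4929  0.3318  0.016  -0.0414  0.0367  0.0577] rms top 0.8 side 0.55
side [ 0.491   0.3323  0.016  -0.055   0.0361  0.0582] rms top 1.05 side 0.15
 pins top mid [0.4909 0.3319 0.024 ] half 0.0438 yaw -0.0579
 pins side mid [0.4922 0.3345 0.024 ] half 0.0483 yaw -0.0946
```

View pics/ts5.png

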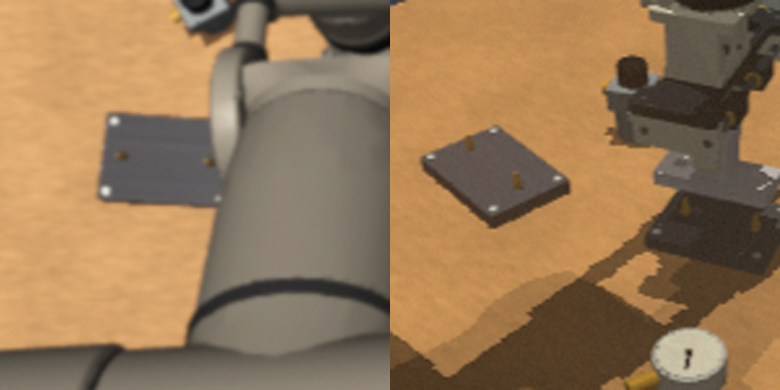

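>>> jog_arm(
  plan=[0.2,0,0,1,-0.33,-0.2,-1,0.2,0,0,2.0,-0.33,-0.2,-1,0.2,0,0,2.0,-0.33,-0.2,-1,0.2,0,0,2.0,-0.33,-0.2,-1,0.2,0,0,2.0,-0.33,-0.2,-1,0.2,0,0,2.0,-0.33,-0.2,-1,0.2,0,0,2.0,-0.33,-0.2,-1,0.2,0,0,2.0,-0.33,-0.2,-1],
)

```text
time: 26.7
tool_pos: [0.5878, 0.1097, 0.0608]
tool_rot: [-0.145, 1.57, 0.267]
contact_force: [-0.0, -0.1, -4.5]
opening: 0.0317
```

```bash
python3 -c "
from plan import *
report();delta(.5879,.1098,.0385,.4122)"
```

```text
t 26.7 tcp [0.5878 0.1097 0.0608] jawyaw 0.4114 xax [ 0.  0. -1.] open 0.0317 F [-0.  -0.1 -4.5] q1,q6 [ 0.056 -0.355]
rot deg [-0.05  0.03  0.  ] shift cm [2.226 0.006 0.012]
```

>>> jog_arm(
  plan=[0,0,0,0.5,0,0,-1,0,0,0,1,0,0,-1,0,0,0,1.4,0,0,-1,0,0,0,1.8,0,0,-1,0,0,0,2.05,0,0,-1,0,0,0,2.2,0,0,-1,0,0,0,2.2,0,0,-1,0,0,0,2.2,0,0,-1],
)

```text
time: 27.5
tool_pos: [0.5879, 0.1097, 0.0386]
tool_rot: [-0.146, 1.57, 0.265]
contact_force: [0.6, 0.1, -4.1]
opening: 0.0314
```

```bash
python3 -c "
from plan import *
report();delta(.5879,.1098,.0385,.4122)"
```

```text
t 27.5 tcp [0.5879 0.1097 0.0386] jawyaw 0.4114 xax [ 0.  0. -1.] open 0.0314 F [ 0.6  0.1 -4.1] q1,q6 [ 0.056 -0.355]
rot deg [-0.05  0.03  0.  ] shift cm [0.008 0.012 0.01 ]
```

Seated without contact force. Release and rise.

>>> jog_arm(
  plan=[0,0,0,0.05,0,0,-1,0,0,0,0.05,0,0,1,0,0,0,0.05,0,0,1,0,0,0,0.05,0,0,1,0,0,0,0.05,0,0,1,0,0,0,0.05,0,0,1,0,0,0,-4,0,0,1,0,0,0,-8,0,0,1,0,0,0,-11,0,0,1,0,0,0,-11,0,0,1],
)

```text
time: 28.5
tool_pos: [0.5903, 0.1099, 0.1535]
tool_rot: [-0.34, 1.561, 0.071]
contact_force: [0.2, 0.2, -0.0]
opening: 0.0915
```

```bash
python3 -c "
from plan import *
report();delta(.4986,-.3474,.12,-.302)
delta(.4986,-.3474,.12,-.302+1.5708)
"
```

```text
t 28.5 tcp [0.5903 0.1099 0.1535] jawyaw 0.4114 xax [ 0.009  0.001 -1.   ] open 0.0915 F [ 0.2  0.2 -0. ] q1,q6 [ 0.056 -0.355]
rot deg [ 4.087e+01  5.500e-01 -1.000e-02] shift cm [  3.238 -38.232 -26.721]
rot deg [-49.13   0.4    0.39] shift cm [  3.238 -38.232 -26.721]
```

>>> jog_arm(
  plan=[-5,0,0,0,-4,-2.8,1,-10,0,0,0,-8,-5.6,1,-15,0,0,0,-12,-8.4,1,-20,0,0,0,-16,-11.2,1,-25,0,0,0,-20,-14,1,-30,0,0,0,-24,-16.8,1,-35,0,0,0.5,-28,-19.6,1,-40,0,0,1,-32,-22.4,1,-45,0,0,2,-36,-25,1,-49.1,0,0,3.3,-38.2,-26.7,1],
)

```text
time: 29.5
tool_pos: [0.4947, -0.3509, 0.1146]
tool_rot: [-2.453, 1.57, -1.184]
contact_force: [0.0, 0.5, -0.7]
opening: 0.0921
```

>>> jog_arm(
  plan=[0,0,0,0,0,0,1,0,0,0,0,0,0,1,0,0,0,0,0,0,1,0,0,0,0,0,0,1,0,0,0,0,0,0,1],
)

```text
time: 30.0
tool_pos: [0.4963, -0.3463, 0.116]
tool_rot: [-1.752, 1.57, -0.482]
contact_force: [0.2, -0.3, 0.7]
opening: 0.0918
```

```bash
python3 -c "
from plan import *
from nest import *
from capfit import *
report();delta(.4986,-.3474,.027,-.302+1.5708)
ct=snap('top','pics/t6.png');cs=snap('side','pics/s6.png')
t=cv2.imread('pics/t6.png');s=cv2.imread('pics/s6.png')
cv2.imwrite('pics/ts6.png',np.hstack([cv2.resize(t[140:290,120:270],None,fx=2.6,fy=2.6,interpolation=2),cv2.resize(s[130:280,145:295],None,fx=2.6,fy=2.6,interpolation=2)]))
fit(ct,cs,.491,.332,-.055,.134,.044)
capfit(ct,cs,.5879,.1098,.4122,.035)
"
```

```text
t 30.0 tcp [ 0.4963 -0.3463  0.116 ] jawyaw 1.2697 xax [ 0.001 -0.    -1.   ] open 0.0918 F [ 0.2 -0.3  0.7] q1,q6 [-0.736 -2.006]
rot deg [ 0.05 -0.01  0.04] shift cm [ 8.902 -0.243 -0.04 ]
both [ 0.4906  0.3312  0.0168 -0.0586  0.036   0.0582] rms top 0.11 side 0.16
   [[-0.19, -0.01], [-0.04, 0.11], [0.04, 0.22], [0.05, -0.01]] [[0.21, 0.03], [-0.12, -0.1], [0.3, 0.19], [-0.06, -0.18]]
top [ 0.4909  0.3314  0.016  -0.0613  0.036   0.058 ] rms top 0.08 side 0.21
side [ 0.4909  0.3323  0.016  -0.055   0.0361  0.0582] rms top 0.21 side 0.15
 pins top mid [0.4909 0.332  0.024 ] half 0.0437 yaw -0.0574
 pins side mid [0.4916 0.3335 0.024 ] half 0.0476 yaw -0.0862
cap [0.5874 0.1084 0.015  0.4123] [[0.1, 0.01], [0.04, -0.03], [0.02, -0.16]] [[-0.09, -0.13], [-0.13, -0.06], [0.0, 0.21]]
```

View pics/ts6.png

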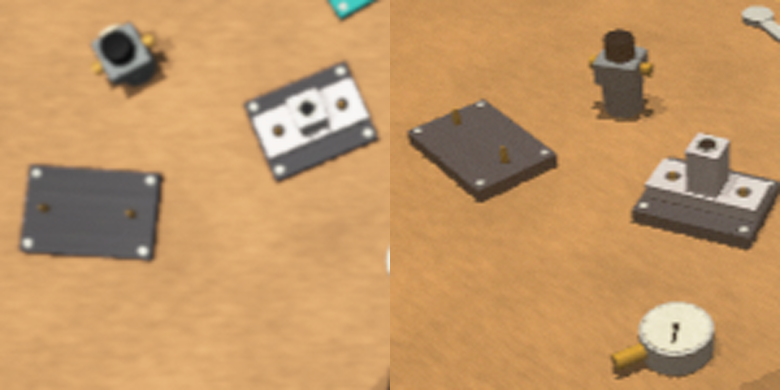

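>>> jog_arm(
  plan=[0,0,0,3,-0.15,0,1,0,0,0,6,-0.15,0,1,0,0,0,8.7,-0.15,0,1,0,0,0,8.7,-0.15,0,1,0,0,0,8.7,-0.15,0,-1,0,0,0,8.7,-0.15,0,-1,0,0,0,8.7,-0.15,0,-1,0,0,0,8.7,-0.15,0,-1,0,0,0,8.7,-0.15,0,-1,0,0,0,8.7,-0.15,0,-1],
  newtons=15,
)

```text
time: 31.1
tool_pos: [0.4973, -0.3478, 0.0289]
tool_rot: [-1.824, 1.57, -0.556]
contact_force: [0.1, -0.6, 0.2]
opening: 0.0482
```

>>> jog_arm(
  plan=[0,0,0,0,0,0,-1,0,0,0,0,0,0,-1,0,0,0,0,0,0,-1,0,0,0,0,0,0,-1,0,0,0,0,0,0,-1],
)

```text
time: 31.6
tool_pos: [0.4972, -0.3475, 0.0285]
tool_rot: [0.351, 1.57, 1.619]
contact_force: [0.3, 2.3, 1.5]
opening: 0.0319
```

```bash
python3 -c "
from plan import *
report()"
```

```text
t 31.6 tcp [ 0.4972 -0.3475  0.0285] jawyaw 1.2683 xax [-0.  0. -1.] open 0.0319 F [0.3 2.3 1.5] q1,q6 [-0.736 -2.005]
```

Regrip at 90° to centre the other axis.

>>> jog_arm(
  plan=[0,0,0,0,0,0,1,0,0,0,0,0,0,1,0,0,0,0,0,0,1,0,0,0,0,0,0,1,8,0,0,0,0,0,1,16,0,0,0,0,0,1,24,0,0,0,0,0,1,32,0,0,0,0,0,1,40,0,0,0,0,0,1,48,0,0,0,0,0,1],
)

```text
time: 32.6
tool_pos: [0.4972, -0.3478, 0.0285]
tool_rot: [-0.685, 1.571, -0.26]
contact_force: [-0.6, 0.1, -0.6]
opening: 0.0918
```

>>> jog_arm(
  plan=[8,0,0,0,0,0,1,16,0,0,0,0,0,1,24,0,0,0,0,0,1,32,0,0,0,0,0,1,40,0,0,0,0,0,1,42,0,0,0,0,0,1,42,0,0,0,0,0,1,42,0,0,0,0,0,-1,42,0,0,0,0,0,-1,42,0,0,0,0,0,-1],
)

```text
time: 33.6
tool_pos: [0.4972, -0.3477, 0.0285]
tool_rot: [0.854, 1.571, 0.552]
contact_force: [0.8, 0.6, -0.8]
opening: 0.0727
```

>>> jog_arm(
  plan=[0,0,0,0,0,0,-1,0,0,0,0,0,0,-1,0,0,0,0,0,0,-1,0,0,0,0,0,0,-1,0,0,0,0,0,0,-1,0,0,0,0,0,0,-1,0,0,0,0,0,0,-1],
)

```text
time: 34.3
tool_pos: [0.4973, -0.3478, 0.0285]
tool_rot: [-0.108, 1.57, -0.41]
contact_force: [1.6, -0.1, -0.3]
opening: 0.0321
```

```bash
python3 -c "
from plan import *
report();delta(.491,.3326,.15,-.058)"
```

```text
t 34.3 tcp [ 0.4973 -0.3478  0.0285] jawyaw -0.3025 xax [ 0. -0. -1.] open 0.0321 F [ 1.6 -0.1 -0.3] q1,q6 [-0.737 -0.434]
rot deg [-1.401e+01  2.000e-02  1.000e-02] shift cm [-12.158  64.762 -20.864]
```

>>> jog_arm(
  plan=[0,0,0,-4,0,0,-1,0,0,0,-8,0,0,-1,0,0,0,-12.1,0,0,-1,-1,0,0,-12.1,4.5,-1.4,-1,-2,0,0,-12.1,9,-2.9,-1,-3,0,0,-12.1,13.5,-4.3,-1,-4,0,0,-12.1,18,-5.8,-1,-5,0,0,-12.1,22.5,-7.2,-1,-6,0,0,-12.1,27,-8.7,-1,-7,0,0,-12.1,31.5,-10.1,-1],
  newtons=30,
)

```text
time: 35.3
tool_pos: [0.4936, -0.015, 0.1492]
tool_rot: [3.026, 1.57, 2.847]
contact_force: [0.6, 1.1, -3.8]
opening: 0.0316
```

```bash
python3 -c "
from plan import *
report();delta(.491,.3326,.1,-.058)"
```

```text
t 35.3 tcp [ 0.4936 -0.015   0.1492] jawyaw -0.1799 xax [-0.001  0.    -1.   ] open 0.0316 F [ 0.6  1.1 -3.8] q1,q6 [-0.186 -0.006]
rot deg [-6.98 -0.06 -0.01] shift cm [ 4.933 34.153 -6.472]
```

>>> jog_arm(
  plan=[-1,0,0,0,4.5,-0.8,-1,-2,0,0,0,9,-1.7,-1,-3,0,0,0,13.5,-2.5,-1,-4,0,0,0,18,-3.4,-1,-5,0,0,0,22.5,-4.3,-1,-6,0,0,0,27,-5.1,-1,-7,0,0,1.5,31,-5.9,-1,-7,0,0,3,33,-6.3,-1,-7,0,0,4.9,33.3,-6.4,-1,-7,0,0,4.9,33.3,-6.4,-1],
)

```text
time: 36.3
tool_pos: [0.4888, 0.3221, 0.0973]
tool_rot: [-2.632, 1.564, -2.688]
contact_force: [-0.5, -0.5, -2.6]
opening: 0.0318
```

>>> jog_arm(
  plan=[0,0,0,0,0,0,-1,0,0,0,0,0,0,-1,0,0,0,0,0,0,-1,0,0,0,0,0,0,-1,0,0,0,0,0,0,-1],
)

```text
time: 36.8
tool_pos: [0.4916, 0.3219, 0.1011]
tool_rot: [0.576, 1.57, 0.517]
contact_force: [-0.0, 0.6, -3.4]
opening: 0.0316
```

```bash
python3 -c "
from plan import *
report();delta(.491,.3326,.06,-.058)"
```

```text
t 36.8 tcp [0.4916 0.3219 0.1011] jawyaw -0.0587 xax [ 0.001  0.    -1.   ] open 0.0316 F [-0.   0.6 -3.4] q1,q6 [0.449 0.508]
rot deg [-0.04  0.04 -0.03] shift cm [ 4.111  1.06  -0.127]
```

>>> jog_arm(
  plan=[0,0,0,0,1.06,-0.12,-1,0,0,0,2,1.06,-0.12,-1,0,0,0,4,1.06,-0.12,-1,0,0,0,4,1.06,-0.12,-1,0,0,0,4,1.06,-0.12,-1,0,0,0,4,1.06,-0.12,-1,0,0,0,4,1.06,-0.12,-1,0,0,0,4,1.06,-0.12,-1],
)

```text
time: 37.6
tool_pos: [0.4911, 0.333, 0.0614]
tool_rot: [0.583, 1.569, 0.525]
contact_force: [-0.1, -0.5, -3.4]
opening: 0.0317
```

```bash
python3 -c "
from plan import *
report();delta(.491,.3326,.0385,-.058)"
```

```text
t 37.6 tcp [0.4911 0.333  0.0614] jawyaw -0.0582 xax [ 0.001  0.001 -1.   ] open 0.0317 F [-0.1 -0.5 -3.4] q1,q6 [0.467 0.525]
rot deg [-0.01  0.07 -0.05] shift cm [ 2.29  -0.047 -0.015]
```

>>> jog_arm(
  plan=[0,0,0,0.5,-0.04,0,-1,0,0,0,1,-0.04,0,-1,0,0,0,1.4,-0.04,0,-1,0,0,0,1.7,-0.04,0,-1,0,0,0,2.0,-0.04,0,-1,0,0,0,2.15,-0.04,0,-1,0,0,0,2.15,-0.04,0,-1,0,0,0,2.15,-0.04,0,-1],
)

```text
time: 38.4
tool_pos: [0.4907, 0.3324, 0.0395]
tool_rot: [0.723, 1.571, 0.665]
contact_force: [-2.2, -0.9, 3.4]
opening: 0.0321
```

```bash
python3 -c "
from plan import *
report()"
```

```text
t 38.4 tcp [0.4907 0.3324 0.0395] jawyaw -0.0581 xax [ 0.  0. -1.] open 0.0321 F [-2.2 -0.9  3.4] q1,q6 [0.466 0.524]
```

>>> jog_arm(
  plan=[0,0,0,0,0,0,1,0,0,0,0,0,0,1,0,0,0,0,0,0,1,0,0,0,0,0,0,1,0,0,0,0,0,0,1,0,0,0,0,0,0,1,0,0,0,-4,0,0,1,0,0,0,-8,0,0,1,0,0,0,-12,0,0,1,0,0,0,-16,0,0,1],
)

```text
time: 39.4
tool_pos: [0.4905, 0.3323, 0.2007]
tool_rot: [1.323, 1.571, 1.265]
contact_force: [0.4, -0.2, 0.4]
opening: 0.0919
```

```bash
python3 -c "
from plan import *
report();delta(.42,-.25,.2,-.058)"
```

```text
t 39.4 tcp [0.4905 0.3323 0.2007] jawyaw -0.0581 xax [ 0.  0. -1.] open 0.0919 F [ 0.4 -0.2  0.4] q1,q6 [0.466 0.524]
rot deg [-0.01  0.   -0.  ] shift cm [  0.063 -58.542  -3.652]
```

>>> jog_arm(
  plan=[0,0,0,0,-5,-0.3,1,0,0,0,0,-10,-0.6,1,0,0,0,0,-15,-0.9,1,0,0,0,0,-20,-1.2,1,0,0,0,0,-25,-1.5,1,0,0,0,0,-30,-1.8,1,0,0,0,0,-35,-2.1,1,0,0,0,0,-40,-2.4,1,0,0,0,0,-45,-2.7,1,0,0,0,0,-50,-3,1],
)

```text
time: 40.4
tool_pos: [0.4312, -0.1661, 0.1993]
tool_rot: [-0.203, 1.57, -0.261]
contact_force: [1.6, -0.4, 0.5]
opening: 0.0919
```

>>> jog_arm(
  plan=[0,0,0,0,-4,0,1,0,0,0,0,-8,0,1,0,0,0,0,-8,0,1,0,0,0,0,-8,0,1,0,0,0,0,-8,0,1],
)

```text
time: 40.9
tool_pos: [0.4271, -0.2429, 0.1989]
tool_rot: [1.999, 1.57, 1.942]
contact_force: [-0.3, 0.4, 0.4]
opening: 0.092
```

```bash
python3 -c "
from plan import *
from capfit import *
report()
ct=snap('top','pics/t7.png');cs=snap('side','pics/s7.png')
print('A');capfit(ct,cs,.491,.332,-.058,.044)
print('B');capfit(ct,cs,.5874,.109,.4122,.035)
print('C');capfit(ct,cs,.6011,-.1211,-.35,.053)
t=cv2.imread('pics/t7.png');s=cv2.imread('pics/s7.png')
cv2.imwrite('pics/ts7.png',np.hstack([cv2.resize(t[140:290,120:270],None,fx=2.6,fy=2.6,interpolation=2),cv2.resize(s[130:280,145:295],None,fx=2.6,fy=2.6,interpolation=2)]))
"
```

```text
t 40.9 tcp [ 0.4271 -0.2429  0.1989] jawyaw -0.0575 xax [-0.     0.001 -1.   ] open 0.092 F [-0.3  0.4  0.4] q1,q6 [-0.673 -0.616]
A
cap [ 0.4905  0.3312  0.0153 -0.0799] [[0.16, -0.67], [0.05, 0.13], [0.2, -0.14]] [[-0.9, 0.17], [-0.09, -0.09], [0.2, 0.02]]
B
cap [0.5874 0.1084 0.015  0.4122] [[0.1, 0.01], [0.04, -0.03], [0.02, -0.15]] [[-0.09, -0.13], [-0.13, -0.06], [0.0, 0.21]]
C
cap [ 0.6021 -0.121   0.0119 -0.3655] [[0.01, -0.47], [-0.22, -0.03], [-0.15, -0.05]] [[-0.66, -3.34], [2.07, 3.25], [-1.55, 0.17]]
```

View pics/ts7.png

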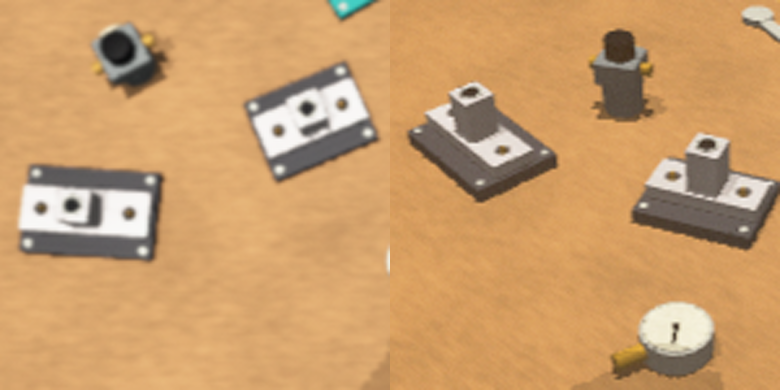

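View pics/t7.png

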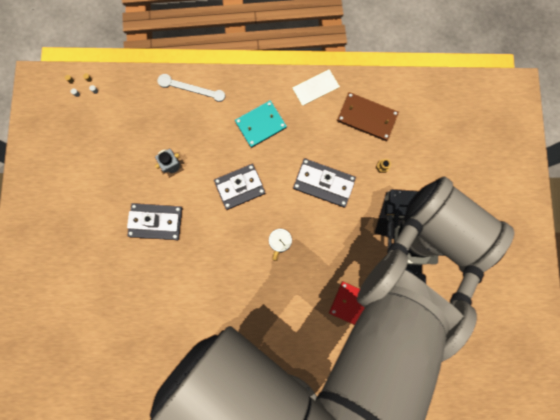

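```bash
python3 -c "
from plan import *
from capfit import *
ct,cs=cam('top'),cam('side')
print('A');capfit(ct,cs,.491,.332,-.058,.044,ms=(0,1,1))
print('C');capfit(ct,cs,.6011,-.1211,-.35,.053,ms=(0,0,0))
for a,b in ((cam('top'),cv2.imread('pics/top0.png')[:,:,::-1]),):
  for n,(u,v) in {'gauge':(280,242),'reg':(168,160),'fit':(383,166)}.items():
    A=a['image'][v-14:v+14,u-14:u+14].astype(float);B=b[v-14:v+14,u-14:u+14].astype(float); print(n,cv2.phaseCorrelate(A.mean(2),B.mean(2)))
"
```

```text
A
cap [ 0.49    0.3315  0.0151 -0.0576] [[-0.01, -0.08], [-0.03, -0.03], [0.07, 0.08]] [[-0.0, -0.14], [-0.05, 0.13]]
C
cap [ 0.6011 -0.121   0.0143 -0.3529] [[-0.0, -0.07], [0.02, -0.06], [-0.02, 0.13]] []
gauge ((0.027774905876897904, 0.25512376054360075), 0.826385527345281)
reg ((0.01553036863525925, -0.00892357678238298), 0.9997204756743528)
fit ((0.047275189757066016, 0.020337019524337308), 0.9737112047185915)
```

All three caps are seated to within about 1.5 mm of their nest centres, plate height 15 mm, yaw matching. The bystanders haven't moved, so I'm handing in.

```bash
python3 -c "
from cell import robot,observe
print(robot.hand_in()); print(observe()['time'])"
```

```text
the job is handed in; nothing more can be done
None
the job is handed in; nothing more can be done
```

I parked the medium cap on the rubber pad and let go of it. Then I moved the long cap to the widest-pin fixture, the short cap to the closest-pin fixture, and the medium cap from the pad to the middle-pin fixture. I handed the job in at about 41 s with the gripper open and clear of everything.

| Cap | Offset from fixture centre | Underside height (should be about 15 mm) | Misalignment with pins |
|---|---|---|---|
| Short | about 1.4 mm | 15.0 mm | below 0.01 rad |
| Medium | about 1 mm | 15.1 mm | below 0.01 rad |
| Long | about 1 mm | 14.4 mm | below 0.01 rad |

The pins show in the holes in the pictures. Compared with the first top picture, the gauge, regulator and fitting moved by less than 0.3 px.

**Last checks that were limited or disagreed:**
- **Long cap:** in the last pictures the arm hid it from the side camera, so that check used the top view only. An earlier check with both cameras gave the same pose.
- **Medium cap:** one of its holes was hidden behind the boss in the side view. I left that hole out of the fit.
- **Cameras and arm:** they disagreed by about 1 mm in y throughout, well inside the tolerance.

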